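# Set the level lever and press the board tester's plunger

### The arm

A 6-joint arm with a two-finger parallel gripper is mounted at the origin on the work surface. World frame = base frame: x ahead of the robot, y to its left, z up, the work surface at z = 0. Lengths are in m, angles in rad, forces in N, time in s.
With the tool pointing down it reaches from about 0.35 to 0.775 m from the base axis. Payload 7.3 kg.
Tool frame: the origin (TCP) lies midway between the tips of the shut fingers; the grasp point (between the pads) lies 19 mm behind it (tcp_to_grasp is the distance from the TCP to the grasp point, in m); z points along the fingers, y is the line along which they close (so a half turn about z gives the same grasp; the last joint's range is limited). The gripper opens to 92 mm and grips with 3 to 60 N. Pads are 19 mm wide; open, the fingers measure 130 mm over their backs; the gripper's body (75 mm by 190 mm) begins 47 mm behind the grasp point.
Start: joints at [-1.417, 0.342, 1.524, -0, 1.275, -0.146], TCP at [0.155, -0.502, 0.227] pointing down, gripper open.
Joint ranges: [-2.53, 2.53], [-0.77, 2.02], [0.04, 2.7], [-1, 4.14], [0.28, 2.66], [-3.11, 3.11]. Speed limits (rad/s): [2.57, 2.57, 3.14, 3.14, 3.14, 3.14].

### API

Orientations are given as [roll, pitch, yaw] about the fixed x, y, z axes, in that order (R = Rz(yaw) Ry(pitch) Rx(roll)).
In Python, from cell import observe, read_camera, calibration, hand_in, tcp_to_grasp gives the robot as it stands.
- The arm moves only by the tool send_rows, never from a script. Its argument "targets" is a list of rows, each a list of 5 numbers: the opening, from 0 (shut) to 1 (fully open), then the shift along the world's x, y, z in m, then the turn about the world's z in rad. A call has 1 to 5 rows; each row shifts and turns the commanded pose from where the row before left it; what a row does not reach is not made up. A row lasts 1/10 s, in which the tool goes at most 50 mm and 8.59 degrees, less where a joint would pass 70% of its speed; a pose out of reach is approached as far as the arm can. A call is refused whole if a number of a shift passes 0.05 or a number of a turn 0.15, either way. A call with a gripper value outside its range is refused whole. The fingers move at their own pace and stop on an object; "grip_force" is the grip in N (left out, the last holds). Time passes only in rows, so rows that do not move let the fingers close. It gives the time, the measured TCP pose, the force, the opening and the grip force at its end, in the units of the state.
- observe(): the state, without advancing time (a new reading comes with each control period).
- read_camera(name): name is "scene" or "side" or "wrist"; returns (picture, depth): 480x640x3 uint8, red, green, blue; 480x640 float32, m along the optical axis (not along the pixel's ray), 0 where there is no reading.
- calibration(name): a dict with "intrinsics" (3x3 intrinsics, pixels), "k1" (the pictures are not rectified: a ray, as slopes to the right and down, at radius r is drawn at 1 + k1 r^2 times it, then the intrinsics apply), "world_to_cam" (4x4, takes a point from world to camera coordinates); the wrist camera has in their place "hand_eye" (4x4, takes a point from camera to tool coordinates, whose origin is the TCP and whose axes are the flange's). Camera axes: x right, y up, looking along -z (the intrinsics and any distortion apply to the point x, -y, -z); pixel columns grow to the right and rows downward; lengths in m; the calibration is good to about 2 mm. A picture is of the moment at which its call begins: read the wrist's pose just before it. calibration takes no time and is no camera call.
- hand_in(): hands the job in; it is judged then, once.
The state is a dict: "time": time; "qpos": joint angles; "qvel": joint speeds; "joint_efforts": joint torques, N m; "tool_pos": TCP position; "tool_rot": TCP orientation; "contact_force": force on the tool from outside, world axes, zero at the start; "torque": the same for the moment, N m; "opening": finger opening in m; "grip_force": force on a finger pad.
Only numpy, scipy, OpenCV 4.12 (cv2) and the standard library are available. Lean on these libraries where they do the work, as an engineer would, in place of code of your own. Each camera call takes 0.05 s, during which the arm holds its last target. There are 200 camera calls.

### The job

Swing the red lever on the selector box until its pointer points at the middle of the yellow dot, and let go of it. Only then push the orange plunger of the board tester, along its own slant under the light bar, all the way down to its stop, hold it there for a good second and let it spring back fully. Leave the lever pointing at the yellow dot and the bottle, tape roll and screwdriver where they are.

Things in the scene. Friction and masses are not known exactly. Their poses are not given: they have to be found in the camera images.
- selector: Selector box fixed to the bench: grey box 200 (x) x 250 (y) x 45 mm high with a white top face; origin at the centre of its underside, z up. The lever's upright pivot stands at (60, 0) mm in this frame; at joint value 0 the lever points along this frame's -x. It stands left or right of the tester, turned by up to about 17 degrees.
- lever (a joint): Angle of the red lever about its upright pivot, rad, -1.05 to 1.05; 0 points along the selector's -x, positive turns counter-clockwise seen from above. Light friction (about 1.7 N at the handle); it stays where it is left.
- lever_pivot (a point): Point on the lever's pivot axis, 51 mm above the bench; a black hub 44 mm across, 22 mm high, stands here.
- lever_handle (a point): Centre of the top of the upright black handle on the lever: round, 24 mm across, standing 46 mm above the red arm, its top 116 mm above the bench; 88 mm from the pivot axis. The red arm is 18 mm wide, its top 70 mm above the bench, and reaches past the handle as an 8 mm wide pointer whose tip is 115 mm from the pivot.
- lever_aim (a point): The point that the lever's pointer points at: 135 mm from the pivot axis on the line through pivot and handle, 20 mm beyond the pointer's tip. It lies over a dot's centre when the lever points exactly at that dot.
- dot_yellow: The wanted mark: flat round colour dot, 20 mm across, on the selector's top face, 135 mm from the lever's pivot; one of four dots whose colours change places from run to run; origin at its centre (yellow).
- dot_green: flat round colour dot, 20 mm across, on the selector's top face, 135 mm from the lever's pivot; one of four dots whose colours change places from run to run; origin at its centre (green).
- dot_blue: flat round colour dot, 20 mm across, on the selector's top face, 135 mm from the lever's pivot; one of four dots whose colours change places from run to run; origin at its centre (blue).
- dot_black: flat round colour dot, 20 mm across, on the selector's top face, 135 mm from the lever's pivot; one of four dots whose colours change places from run to run; origin at its centre (black).
- tester: Board tester fixed to the bench: base 210 (x) x 170 (y) mm; grey block whose top face slopes 40 degrees down towards its -x side, a green circuit board on it; origin at the centre of its underside, z up. The plunger's axis lies in this frame's x-z plane and leans 40 degrees from vertical towards -x: the pushing direction is (0.643, 0, -0.766) in this frame.
- light_bar (a point): Centre of the underside of the aluminium light bar, 197 mm above the bench; 24 (x) x 158 (y) x 14 mm, held by two arms on its ends (144 mm apart, tops 221 mm above the bench) from posts 136 mm behind it (+x of the tester). It overhangs the plunger about 42 mm above the rear half of its head, so a tool cannot come straight down: come in from the tester's -x side along the slant.
- plunger (a joint): Travel of the plunger, m: 0 fully up, 0.020 at its stop. Its spring pushes back with 4 N at the start of the travel and 12 N at the stop.
- plunger_top (a point): Centre of the flat top of the round orange plunger head (50 mm across, 16 mm thick); at rest at (-58, 0, 155) mm in the tester's frame. z of this frame points out along the plunger's axis, against the pushing direction; it moves 20 mm down that axis to the stop, where the head meets the steel collar.
- bottle: White bottle with a red cap, 60 mm across, 150 mm high; bystander; origin at the centre of its underside.
- tape: Yellow tape roll lying flat, 96 mm across, 24 mm high; bystander; origin at the centre of its underside.
- screwdriver: Screwdriver with a blue handle, 190 mm long, lying on the bench; bystander.

How it is judged:
On the way, in this order (a step that is already met when the one before it is completed fails the run):
1. the lever points at the yellow dot (aim point within 10 mm of its centre), still and let go, the plunger up (horizontal distance between lever_aim and dot_yellow below 0.01 m and velocity of joint lever between -0.05 and 0.05 rad/s and contact force between the fingers and lever below 0.3 N and value of joint plunger below 0.004 m), for 0.2 s.
2. the plunger is held at its stop (within 2.5 mm) for 0.7 s with the lever on the yellow dot (horizontal distance between lever_aim and dot_yellow below 0.01 m and value of joint plunger above 0.0175 m), for 0.7 s.
At the end, for the whole second after the job is handed in: The plunger has sprung back up (within 3 mm of the top of its travel) and the lever rests with its aim point within 10 mm of the yellow dot's centre (horizontal distance between lever_aim and dot_yellow below 0.01 m and value of joint plunger below 0.003 m and velocity of joint lever between -0.05 and 0.05 rad/s); the robot touches nothing.
It fails at once if the plunger is pressed in more than 8 mm while the lever is not on the yellow dot (not (horizontal distance between lever_aim and dot_yellow below 0.01 m) and value of joint plunger above 0.008 m).
It fails at once if a bystander (bottle, tape roll, screwdriver) is moved more than 25 mm (distance of any of bottle, tape, screwdriver from where it was at the start of the episode above 0.025 m).
It also fails if it takes over 53 s, if anything falls off the work surface, if the arm or the gripper's body presses on something with over 40 N, if the wrist force passes 120 N, or if a joint passes its speed limit or range.

## Working session

There is one attempt and no reset: what is moved stays moved. The work goes in short steps, Python scripts to look and compute and a tool call to move; the robot and the scene stay as the last step left them, time stands still between calls to the robot, and variables do not carry over. Pictures are saved under pics/ and viewed, at most 10 in all, crops included, and the job is handed in when it is done.

Besides the shell and the picture viewer there is one more tool, called after "Emit:" as a command line: name --pt "numbers of a row" for each row, then --argument value for the rest. send_rows: Moves the arm, as the interface text tells. Its arguments: {"type":"object","properties":{"targets":{"type":"array","items":{"type":"array","items":{"type":"number"}}},"grip_force":{"type":"number"}},"required":["targets"]}

```bash
mkdir -p pics; ls
cat > h.py <<'E'
import numpy as np, cv2
from cell import *
def ray(name,u,v):
    c=calibration(name);K=np.array(c["intrinsics"]);T=np.array(c["world_to_cam"])
    x=(u-K[0,2])/K[0,0];y=(v-K[1,2])/K[1,1]
    p=np.array([x,y]);q=p.copy()
    for _ in range(20): q=p/(1+c["k1"]*(q@q))
    d=np.array([q[0],-q[1],-1.]);R=T[:3,:3]
    return -R.T@T[:3,3],R.T@d
def onz(name,u,v,z):
    o,d=ray(name,u,v);return o+d*(z-o[2])/d[2]
def dep(name,u,v,D):
    o,d=ray(name,u,v);return o+d*D
E
python3 - <<'E'
from h import *
for n in("scene","side"):
    p,d=read_camera(n);np.savez(f"pics/{n}.npz",p=p,d=d);cv2.imwrite(f"pics/{n}0.png",p[...,::-1])
    print(n,np.round(ray(n,320,240),3))
print(observe(),tcp_to_grasp)
E
```

```text
pics
scene [[ 1.433 -0.112  1.107]
 [-0.66   0.087 -0.747]]
side [[ 0.238  0.693  0.966]
 [ 0.284 -0.609 -0.74 ]]
{'time': 0.1, 'qpos': array([-1.41700451e+00,  3.42647097e-01,  1.52491750e+00, -2.25430961e-05,
        1.27538209e+00, -1.46007190e-01]), 'qvel': array([ 1.62580380e-03, -2.31283725e-03, -2.05502093e-03,  5.17472731e-04,
        6.46196656e-04, -3.26745294e-05]), 'joint_efforts': array([ 1.77400590e-03, -4.32004058e+01, -2.44695050e+01,  7.19782873e-02,
        5.26703009e-02, -5.42052862e-05]), 'tool_pos': array([ 0.15500306, -0.50122287,  0.22611893]), 'tool_rot': array([-3.14024989e+00, -1.75669068e-04,  2.99805468e-01]), 'contact_force': array([-0.89685152,  0.20608491, -0.18240504]), 'torque': array([-0.03221548,  0.03748156, -0.02472118]), 'grip_force': 0.0, 'opening': 0.09165763253642646} 0.0188
```

View pics/scene0.png

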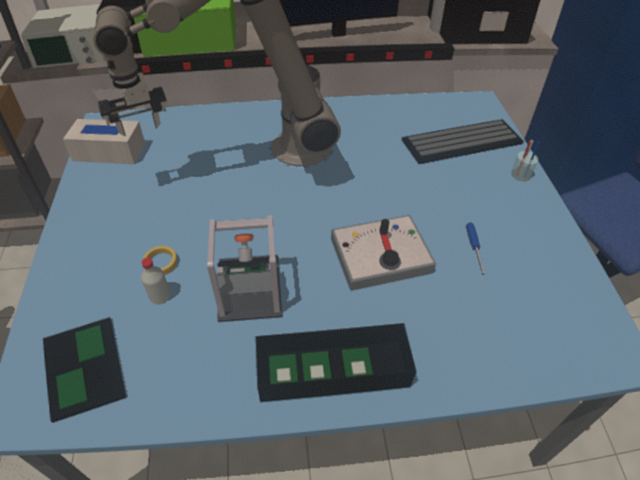

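View pics/side0.png

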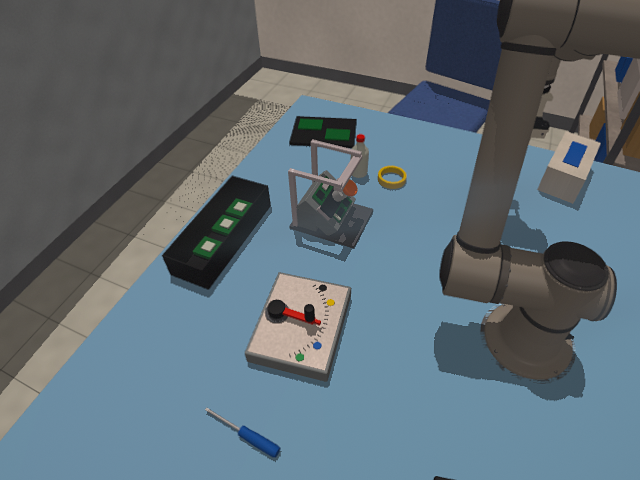

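The scene view shows the selector at about (383,250). Its dots are black (346,244), yellow (355,235), blue (395,227) and green (411,232), and the red lever points between yellow and blue. The tester is at about (245,265), with its orange plunger at (244,239). In the side view the plunger is at (349,187), the handle at (310,312) and the yellow dot at (331,302). Next I'll measure these.

```bash
cat > m.py <<'E'
from h import *
def cen(n,box,f):
    z=np.load(f"pics/{n}.npz");p=z['p'].astype(int)
    hsv=cv2.cvtColor(z['p'],cv2.COLOR_RGB2HSV).astype(int)
    u0,v0,u1,v1=box;m=np.zeros(p.shape[:2],np.uint8);m[v0:v1,u0:u1]=f(hsv)[v0:v1,u0:u1]
    k,l,s,c=cv2.connectedComponentsWithStats(m);i=1+np.argmax(s[1:,4])
    return c[i],s[i],z['d'][l==i]
H=lambda a,b,s=120,v=60:(lambda h:(h[...,0]>=a)&(h[...,0]<=b)&(h[...,1]>s)&(h[...,2]>v))
B=lambda h:h[...,2]<45
for n,L in {"scene":[("yel",(345,225,365,245),H(18,35),.045),("grn",(403,224,420,240),H(45,85,80,30),.045),("blu",(388,221,403,234),H(100,125,100),.045),("blk",(338,236,352,252),lambda h:h[...,2]<80,.045),("red",(372,226,396,255),H(0,8,150),.07),("org",(230,228,258,248),H(3,18,120),.15)],
 "side":[("yel",(322,294,340,310),H(18,35),.045),("grn",(290,348,308,364),H(45,85,80,30),.045),("blu",(309,338,325,354),H(100,125,100),.045),("blk",(316,282,330,294),lambda h:h[...,2]<80,.045),("red",(275,300,330,335),H(0,8,150),.07),("org",(335,172,362,202),H(3,18,120),.15)]}.items():
    for nm,b,f,z in L:
        c,s,d=cen(n,b,f);print(n,nm,np.round(c,1),s[:5],"onz",np.round(onz(n,*c,z),4),"dep",np.round(dep(n,*c,np.median(d)),4))
E
python3 m.py
python3 - <<'E'
from h import *
p=np.load("pics/scene.npz")['p'];q=np.load("pics/side.npz")['p']
a=cv2.resize(p[205:325,200:290],None,fx=4.4,fy=4.4,interpolation=2);b=cv2.resize(q[135:255,280:385],None,fx=3.8,fy=4.4,interpolation=2)
cv2.imwrite("pics/crop1.png",np.hstack([a,b])[...,::-1])
E
```

```text
scene yel [355.1 234.2] [353 233   5   4  17] onz [0.4819 0.1161 0.045 ] dep [0.4818 0.1161 0.045 ]
scene grn [411.2 231.6] [409 230   5   4  12] onz [0.4876 0.2822 0.045 ] dep [0.4867 0.2826 0.044 ]
scene blu [395.  226.5] [393 225   5   4  14] onz [0.4628 0.2388 0.045 ] dep [0.463  0.2387 0.0452]
scene blk [345.2 244.5] [343 243   5   4  18] onz [0.5182 0.0819 0.045 ] dep [0.5176 0.082  0.0442]
scene red [385.8 241.8] [382 235   8  14  57] onz [0.5411 0.1922 0.07  ] dep [0.5386 0.193  0.0671]
scene org [243.3 237.6] [236 235  16   7  93] onz [ 0.5593 -0.1973  0.15  ] dep [ 0.5707 -0.1961  0.1626]
side yel [330.2 302.1] [327 299   8   7  47] onz [0.4827 0.1176 0.045 ] dep [0.4821 0.119  0.0473]
side grn [299.4 356.9] [296 353   8   8  49] onz [0.4891 0.2844 0.045 ] dep [0.4881 0.2859 0.0485]
side blu [316.7 345.1] [313 342   8   7  46] onz [0.4648 0.2411 0.045 ] dep [0.4645 0.2417 0.0462]
side blk [322.1 287.7] [318 285   9   8  41] onz [0.5192 0.0848 0.045 ] dep [0.5187 0.0859 0.0466]
side red [293.9 314.2] [282 308  25  14 169] onz [0.5426 0.1992 0.07  ] dep [0.5429 0.1988 0.0693]
side org [350.  188.2] [343 180  14  16 160] onz [ 0.5517 -0.1904  0.15  ] dep [ 0.5507 -0.1877  0.1525]
```

View pics/crop1.png

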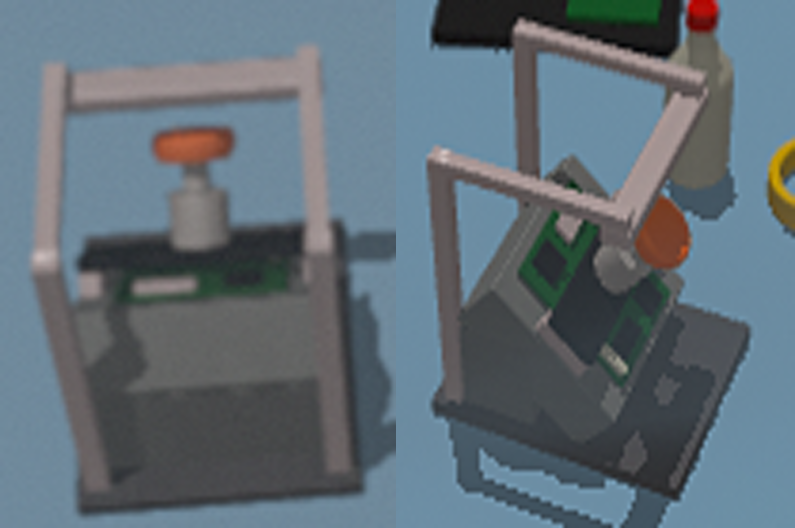

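The crop shows the orange head in front of and below the light bar, with the bar's ends at scene pixels (212,221) and (270,216). I'll use the depth images to fit the tester frame, the bar and the selector.

```bash
cat > pc.py <<'E'
from h import *
def cloud(n,box):
    z=np.load(f"pics/{n}.npz");d=z['d'];u0,v0,u1,v1=box
    P=[(dep(n,u,v,d[v,u]),z['p'][v,u]) for v in range(v0,v1) for u in range(u0,u1) if d[v,u]>0]
    return np.array([a for a,_ in P]),np.array([b for _,b in P]).astype(int)
E
python3 - <<'E'
from pc import *
for n,b in(("scene",(203,208,290,325)),("side",(285,135,380,250))):
    P,C=cloud(n,b)
    # tester axes from the arm tops
    t=(P[:,2]>.205)&(P[:,2]<.23)&(P[:,0]>.5)&(P[:,0]<.8)&(abs(P[:,1]+.2)<.15)
    (cx,cy),(w,h),a=cv2.minAreaRect(P[t][:,:2].astype(np.float32));print(n,t.sum(),"rect",cx,cy,w,h,a)
    # base plate top
    z=(P[:,2]>.004)&(P[:,2]<.03);r=cv2.minAreaRect(P[z][:,:2].astype(np.float32));print("base",z.sum(),r)
    np.save(f"pics/c_{n}.npy",P)
    o=(C[:,0]>140)&(C[:,0]-C[:,2]>70)&(P[:,2]>.12)&(P[:,2]<.19);Q=P[o];print("org",o.sum(),Q.mean(0),Q.min(0),Q.max(0))
    if o.sum()>20:
        c=np.median(Q,0);Q=Q[np.linalg.norm(Q-c,axis=1)<.035];u,s,v=np.linalg.svd(Q-Q.mean(0));print("normal",v[2],s)
# triangulate bar ends
def tri(a,b):
    o1,d1=ray("scene",*a);o2,d2=ray("side",*b)
    A=np.stack([d1,-d2],1);s=np.linalg.lstsq(A,o2-o1,rcond=None)[0];p,q=o1+s[0]*d1,o2+s[1]*d2
    return (p+q)/2,np.linalg.norm(p-q)
print(tri((211.8,220.5),(361.3,156.6)),tri((270.5,216.4),(341,185)))
y=np.array([onz("scene",*p,.221) for p in[(211.8,220.5),(270.5,216.4),(210.2,264.5),(272.3,258.4)]]);print(y)
print([onz("side",*p,.221) for p in[(361.3,156.6),(341,185),(288.5,170.5),(312.6,140.6)]])
E
```

```text
Traceback (most recent call last):
  File "pc.py", line 4, in cloud
    P=[(dep(n,u,v,d[v,u]),z['p'][v,u]) for v in range(v0,v1) for u in range(u0,u1) if d[v,u]>0]
        ~~~^^^^^^^^^^^^^^
  File "h.py", line 13, in dep
    o,d=ray(name,u,v);return o+d*D
        ~~~^^^^^^^^^^
  File "h.py", line 4, in ray
    c=calibration(name);K=np.array(c["intrinsics"]);T=np.array(c["world_to_cam"])
ValueError: time passes only in moves, steps and waits
```

```bash
sed -i 's/c=calibration(name);K=/c=cal(name);K=/; s/^def ray/import functools\ncal=functools.lru_cache(None)(calibration)\ndef ray/' h.py
sed -i 's/z=np.load(f"pics\/{n}.npz");d=z\[.d.\]/z=dict(np.load(f"pics\/{n}.npz"));d=z["d"]/' pc.py
cat > t.py <<'E'
from pc import *
for n,b in(("scene",(203,208,290,325)),("side",(285,135,380,250))):
    P,C=cloud(n,b)
    t=(P[:,2]>.205)&(P[:,2]<.23)&(P[:,0]>.5)&(P[:,0]<.8)&(abs(P[:,1]+.2)<.15)
    print(n,t.sum(),"rect",cv2.minAreaRect(P[t][:,:2].astype(np.float32)))
    z=(P[:,2]>.006)&(P[:,2]<.03);print("base",z.sum(),cv2.minAreaRect(P[z][:,:2].astype(np.float32)))
    o=(C[:,0]>140)&(C[:,0]-C[:,2]>70)&(P[:,2]>.12)&(P[:,2]<.19);Q=P[o];print("org",o.sum(),Q.mean(0),Q.min(0),Q.max(0))
    u,s,v=np.linalg.svd(Q-Q.mean(0));print("normal",v[2],s)
def tri(a,b):
    o1,d1=ray("scene",*a);o2,d2=ray("side",*b)
    s=np.linalg.lstsq(np.stack([d1,-d2],1),o2-o1,rcond=None)[0];p,q=o1+s[0]*d1,o2+s[1]*d2
    return (p+q)/2,np.linalg.norm(p-q)
print(tri((211.8,220.5),(361.3,156.6)),tri((270.5,216.4),(341,185)))
print(np.round([onz("scene",*p,.221) for p in[(211.8,220.5),(270.5,216.4),(210.2,264.5),(272.3,258.4)]],4))
print(np.round([onz("side",*p,.221) for p in[(361.3,156.6),(341,185),(312.6,140.6),(288.5,170.5)]],4))
E
python3 t.py
```

```text
scene 940 rect ((0.6273690462112427, -0.19645661115646362), (0.15667223930358887, 0.15848693251609802), 89.28022003173828)
base 998 ((0.5324813723564148, -0.19085463881492615), (0.3693719804286957, 0.183257594704628), 0.07151871919631958)
org 66 [ 0.57066464 -0.19936456  0.16247185] [ 0.55335973 -0.21535637  0.15377511] [ 0.57837529 -0.18396257  0.1682673 ]
normal [ 0.26749214  0.03585296 -0.96289279] [0.07417531 0.04209785 0.02631962]
side 933 rect ((0.6272134184837341, -0.19445720314979553), (0.1629946231842041, 0.15836581587791443), 89.89392852783203)
base 1954 ((0.6674359440803528, -0.3462808430194855), (0.31233614683151245, 0.5662895441055298), 24.271535873413086)
org 32 [ 0.59724353 -0.39255513  0.14756402] [ 0.5348675  -0.45247862  0.13820237] [ 0.62524903 -0.1842438   0.1529018 ]
normal [ 0.00381187 -0.02886484 -0.99957606] [0.57561665 0.03415202 0.01229593]
(array([ 0.54802313, -0.26932786,  0.20758511]), np.float64(0.004599567591432894)) (array([ 0.55295336, -0.12263105,  0.21502403]), np.float64(0.0004770208805833827))
[[ 0.5588 -0.2686  0.221 ]
 [ 0.5591 -0.1224  0.221 ]
 [ 0.6999 -0.2678  0.221 ]
 [ 0.6956 -0.1246  0.221 ]]
[[ 0.5431 -0.2492  0.221 ]
 [ 0.5504 -0.1164  0.221 ]
 [ 0.6991 -0.2673  0.221 ]
 [ 0.7026 -0.1181  0.221 ]]
```

```bash
cat > l.py <<'E'
from pc import *
from scipy.optimize import least_squares as ls
D=np.array([[.4823,.1169],[.4884,.2833],[.4638,.24],[.5187,.0834]])
f=lambda c:np.linalg.norm(D-c,axis=1)-.135
r=ls(f,[.6,.2]);c=r.x;print("pivot",c,f(c)*1e3)
P=np.vstack([cloud("scene",(325,205,440,295))[0],cloud("side",(240,265,360,385))[0]])
for lo,hi,nm in((.105,.125,"handle"),(.040,.048,"top")):
    Q=P[(P[:,2]>lo)&(P[:,2]<hi)&(np.linalg.norm(P[:,:2]-c,axis=1)<.2)]
    print(nm,len(Q),Q.mean(0),cv2.minAreaRect(Q[:,:2].astype(np.float32)))
Q=P[(P[:,2]>.06)&(P[:,2]<.08)&(np.linalg.norm(P[:,:2]-c,axis=1)<.03)];print("hub",len(Q),Q.mean(0),Q[:,2].max())
e=D[0]-c;print("yellow dir",np.degrees(np.arctan2(e[1],e[0])),"handle target",c+e/np.linalg.norm(e)*.088)
from m import cen
E
python3 l.py | head -6
python3 - <<'E'
import sys;sys.path.insert(0,'.')
from h import *
z=dict(np.load("pics/side.npz"));p=z['p'];v,u=np.mgrid[300:322,300:320]
m=p[300:322,300:320].max(2)<60
for y in range(300,324,1): print(y,''.join('#' if p[y,x].max()<60 else ('r' if p[y,x,0]>2*p[y,x,1] else '.') for x in range(260,335)))
E
```

```text
pivot [0.59166977 0.19658883] [ 0.3220473  -0.15389321  0.03780197 -0.32892367]
handle 147 [0.50416477 0.1951313  0.11358437] ((0.5046125054359436, 0.1939382702112198), (0.02334488183259964, 0.027146928012371063), 15.592312812805176)
top 9437 [0.52975407 0.19206533 0.0447072 ] ((0.533030092716217, 0.1879284530878067), (0.20185889303684235, 0.25563856959342957), 8.463497161865234)
hub 486 [0.59022914 0.19841292 0.07114491] 0.07805127266361955
yellow dir -143.92222942671373 handle target [0.52054655 0.14476714]
scene yel [355.1 234.2] [353 233   5   4  17] onz [0.4819 0.1161 0.045 ] dep [0.4818 0.1161 0.045 ]
300 rrrrrr...rrr.########rrrrrrrrrrrrrrrrrrrrrrrrrrrrrrrrrrrrrrrrrrrrrrrrrrrrrr
301 rrrrrrr.rr..##########.rrrrrrrrrrrrrrrrrrrrrrrrrrrrrrrrrrrrrrrrrrrrrrrrrrrr
302 rrrrrr..rr.############.rrrrrrrrrrrrrrrrrrrrrrrrrrrrrrrrrrrrrrrr...rrrrrrr.
303 rrrrr..rr.##############.rrrrrrrrrrrrrrrrrrrrrrrrrrrrrrrrrrrrrr...rrrrrrrr.
304 rrrrr..r.################.rrrrrrrrrrrrrrrrrrrrr.#.#.rrrrrrrrrrrrrrrrrrrrrrr
305 rrrr..rr.################..rrrrrrrrrrrrrrrrrr.#######rrrrrrrrrrrrrrr.rrrrrr
306 r
[... 800 characters left out ...]
.rrr....##################rrrrrrrrrrrrrrrrrr##########rrrrrrrrrrrrrrrrrrrr
317 .rrrrr....#################....rrrrrrrrrrrrrr##########rrrrrrrrrrrrrrrrrrrr
318 .rrrrr.....################.......rrrrrrrrrrr##########.rrrrrrrrrrrrrrrrrrr
319 .rrrrrr.....##############............rrrrrrrr########rrrrrrrrrr....rrrrrrr
320 rrrrrrrr.....#########...................rrrrr########rrrrrrrrrrrrrrrrrrrrr
321 rrrrrrrrrr....#.###.#.#...r.................rrr#####rrrrrrrrrrrrrrrrrrrrrrr
322 rrrrrrrrrrr...##.###....rrrr..................rrrrrrrrrrrrrrrrrrrrrrrrrrrrr
323 rrrrrrrrrrrrr.......r.rrrrrrrrrr..................rrrrrrrrrrrrr....rrrrrrrr<stdin>:5: RuntimeWarning: overflow encountered in scalar multiply
```

The pivot is at (0.591,0.197) and the handle at (0.5045,0.195). The handle's target is (0.5205,0.1448). Moving now.

Emit:
send_rows --pt "1 0.028 0.0375 0 0" --pt "1 0.028 0.0375 0 0" --pt "1 0.028 0.0375 0 0" --pt "1 0.028 0.0375 0 0" --pt "1 0.028 0.0375 0 0" --grip_force 20

```text
time: 0.6
tool_pos: [0.2957, -0.3124, 0.2265]
tool_rot: [-3.141, 0.0, 0.299]
contact_force: [1.1, -0.5, 1.1]
opening: 0.0916
grip_force: 0.0
```

Emit:
send_rows --pt "1 0.028 0.0375 0 0" --pt "1 0.028 0.0375 0 0" --pt "1 0.028 0.0375 0 0" --pt "1 0.014 0.044 0 0" --pt "1 0.014 0.044 0 0"

```text
time: 1.1
tool_pos: [0.4074, -0.1117, 0.2265]
tool_rot: [-3.141, 0.0, 0.3]
contact_force: [0.4, -0.1, -0.5]
opening: 0.0917
grip_force: 0.0
```

Emit:
send_rows --pt "1 0.014 0.044 0 0" --pt "1 0.014 0.044 0 0" --pt "1 0.014 0.044 0 0" --pt "1 0.014 0.044 0 0" --pt "1 0.014 0.044 0 0"

```text
time: 1.6
tool_pos: [0.4771, 0.1084, 0.2266]
tool_rot: [3.141, 0.0, 0.3]
contact_force: [1.2, -0.8, 0.3]
opening: 0.0918
grip_force: 0.0
```

Emit:
send_rows --pt "1 0.014 0.044 0 0" --pt "1 0.014 0.044 0 0" --pt "1 0 0 0 0"

```text
time: 1.9
tool_pos: [0.5055, 0.1991, 0.2259]
tool_rot: [-3.14, -0.0, 0.305]
contact_force: [-0.1, -0.5, 0.1]
opening: 0.0918
grip_force: 0.0
```

Emit:
send_rows --pt "1 0 -0.003 -0.045 0" --pt "1 0 0 -0.045 0" --pt "1 0 0 -0.04 0" --pt "1 0 0 -0.013 0" --pt "0.2 0 0 0 0"

```text
time: 2.4
tool_pos: [0.5031, 0.1904, 0.0812]
tool_rot: [-3.141, 0.006, 0.299]
contact_force: [-0.9, 0.7, 0.7]
opening: 0.0874
grip_force: 0.0
```

Emit:
send_rows --pt "0.15 0 0 0 0" --pt "0.15 0 0 0 0" --pt "0.15 0 0 0 0" --pt "0.15 0 0 0 0" --pt "0.15 0 0 0 0"

```text
time: 2.9
tool_pos: [0.5053, 0.1915, 0.0843]
tool_rot: [3.141, -0.001, 0.3]
contact_force: [0.3, -0.7, -0.1]
opening: 0.0482
grip_force: 0.0
```

Emit:
send_rows --pt "0.15 0 0 0 0" --pt "0.15 0 0 0 0" --pt "0.15 0 0 0 0" --pt "0.15 0 0 0 0" --pt "0.15 0 0 0 0"

```text
time: 3.4
tool_pos: [0.5048, 0.1916, 0.0837]
tool_rot: [-3.141, 0.0, 0.3]
contact_force: [-1.7, 1.2, 0.1]
opening: 0.0233
grip_force: 20.0
```

Emit:
send_rows --pt "0.15 0.0005 -0.0083 0 0.05" --pt "0.15 0.001 -0.008 0 0.05" --pt "0.15 0.0025 -0.008 0 0.05" --pt "0.15 0.003 -0.008 0 0.05" --pt "0.15 0.004 -0.0075 0 0.05"

```text
time: 3.9
tool_pos: [0.5143, 0.1519, 0.0836]
tool_rot: [-3.139, 0.003, 0.553]
contact_force: [-7.7, 2.9, 4.2]
opening: 0.0237
grip_force: 20.0
```

Emit:
send_rows --pt "0.15 0.0045 -0.007 0 0.05" --pt "0.15 0 0 0 0" --pt "0.15 0 0 0 0"

```text
time: 4.2
tool_pos: [0.5194, 0.144, 0.0836]
tool_rot: [-3.141, 0.003, 0.6]
contact_force: [-5.4, -2.1, 3.7]
opening: 0.0236
grip_force: 20.0
```

Emit:
send_rows --pt "0.8 0 0 0 0" --pt "0.8 0 0 0 0" --pt "0.8 0 0 0 0" --pt "0.8 0 0 0 0" --pt "0.8 0 0 0 0"

```text
time: 4.7
tool_pos: [0.5207, 0.1446, 0.0837]
tool_rot: [3.141, -0.0, 0.6]
contact_force: [-0.4, 0.2, 0.8]
opening: 0.0591
grip_force: 0.0
```

Emit:
send_rows --pt "0.8 0 0 0.02 0" --pt "0.8 0 0 0.05 0" --pt "0.8 0 0 0.05 0" --pt "0.8 -0.03 -0.03 0.04 0" --pt "0.8 -0.04 -0.03 0 0"

```text
time: 5.2
tool_pos: [0.4579, 0.0888, 0.2426]
tool_rot: [3.135, -0.009, 0.601]
contact_force: [0.4, -0.4, 0.5]
opening: 0.0736
grip_force: 0.0
```

Emit:
send_rows --pt "0.0 -0.03 -0.04 0 0" --pt "0.0 -0.03 -0.04 0 0" --pt "0 0 -0.04 0 0" --pt "0.0 0 -0.04 0 0" --pt "0.0 0 -0.04 0 0"

```text
time: 5.7
tool_pos: [0.3945, -0.1127, 0.2385]
tool_rot: [3.14, -0.001, 0.6]
contact_force: [1.1, -0.2, 0.6]
opening: 0.0381
grip_force: 0.0
```

```bash
python3 - <<'E'
from h import *
for n in("scene","side"):
    p,d=read_camera(n);np.savez(f"pics/{n}.npz",p=p,d=d)
E
cat > v.py <<'E'
from pc import *
c=np.array([.5912,.1972])
for n,b in(("scene",(325,205,440,295)),("side",(240,265,360,385))):
    P,C=cloud(n,b);r=np.linalg.norm(P[:,:2]-c,axis=1)
    R=P[(C[:,0]>90)&(C[:,0]>2.2*C[:,1])&(C[:,0]>2.2*C[:,2])&(P[:,2]>.055)&(P[:,2]<.08)&(r>.04)&(r<.13)]
    H=P[(P[:,2]>.105)&(P[:,2]<.125)&(r<.13)];Y=P[(C[:,0]>150)&(C[:,1]>120)&(C[:,2]<90)&(P[:,2]<.06)&(r<.16)]
    for nm,Q in(("red",R),("handle",H),("yel",Y)):
        m=Q.mean(0)[:2];e=m-c;print(n,nm,len(Q),m,np.degrees(np.arctan2(e[1],e[0])))
E
python3 v.py
python3 -c "
import numpy as np,cv2
p=np.load('pics/side.npz')['p'];cv2.imwrite('pics/v1.png',cv2.resize(p[250:400,230:400],None,fx=4,fy=4,interpolation=2)[...,::-1])"
```

```text
scene red 73 [0.54122541 0.15702352] -141.20286653269216
scene handle 60 [0.52378215 0.14292449] -141.16380290611343
scene yel 17 [0.48238638 0.11598156] -143.26235558376862
side red 147 [0.53406068 0.16019695] -147.0731702634591
side handle 83 [0.51886115 0.1494458 ] -146.56936253043168
side yel 43 [0.48249413 0.11868427] -144.16029132282554
```

View pics/v1.png

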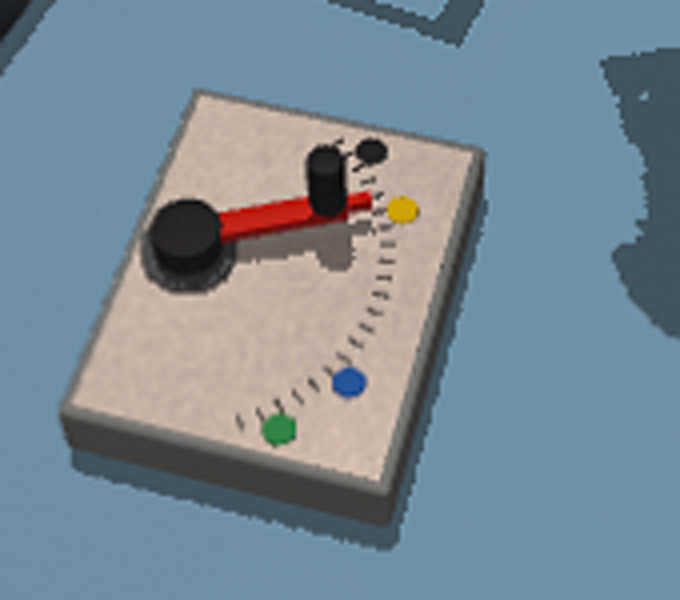

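The side view shows the red lever from the hub at (188,230) aiming at the yellow dot at (403,210). Averaged over both views, the lever direction is -144.0° and the yellow dot's is -143.7°, so it is on target.

With the tool vertical, the gripper's body would hit the light bar before the plunger reaches its stop. I'll test high up whether the arm tilts the tool when I command a pose beyond its reach.

Emit:
send_rows --pt "0 0.01 0.02 0.04 -0.12" --pt "0 0.01 0.02 0.04 -0.12" --pt "0 0.03 0.02 0.03 -0.12" --pt "0 0.04 0 0.02 -0.12" --pt "0 0.04 0 0 -0.12"

```text
time: 6.3
tool_pos: [0.5269, -0.0495, 0.3719]
tool_rot: [3.14, -0.007, -0.003]
contact_force: [0.7, -0.1, -0.3]
opening: 0.0002
grip_force: 0.0
```

Emit:
send_rows --pt "0 0.05 0 0 0" --pt "0 0.05 0 0 0" --pt "0 0.05 0 0 0" --pt "0 0.05 0 0 0" --pt "0 0.05 0 0 0"

```text
time: 6.8
tool_pos: [0.7426, -0.0505, 0.3686]
tool_rot: [-3.141, -0.0, 0.001]
contact_force: [1.5, 0.0, -0.1]
opening: 0.0004
grip_force: 0.0
```

Emit:
send_rows --pt "0 0.05 0 0 0" --pt "0 0.05 0 0 0" --pt "0 0.05 0 0 0" --pt "0 0 0 0 0"

```text
time: 7.2
tool_pos: [0.8078, -0.0452, 0.3176]
tool_rot: [3.139, -0.067, 0.001]
contact_force: [0.1, -0.4, -0.2]
opening: 0.0007
grip_force: 0.0
```

```bash
python3 -c "
from h import *
s=observe();print(s['qpos'],s['tool_pos'],s['tool_rot'],s['time'])"
```

```text
[-0.15336791  1.01716032  0.04029293  0.00807661  2.01766962  1.41985549] [ 0.80778777 -0.04521765  0.31759328] [ 3.13855196e+00 -6.67853292e-02  1.40695835e-03] 7.2
```

The tool does tilt once it is over-reached (pitch -0.067 so far), so I'll keep going.

Emit:
send_rows --pt "0 0.05 0 0.03 0" --pt "0 0.05 0 0.03 0" --pt "0 0.05 0 0.03 0" --pt "0 0.05 0 0.03 0" --pt "0 0.05 0 0.03 0"

```text
time: 7.7
tool_pos: [0.8467, -0.0382, 0.3552]
tool_rot: [3.128, -0.24, 0.001]
contact_force: [-0.4, -1.2, -0.7]
opening: 0.0005
grip_force: 0.0
```

Emit:
send_rows --pt "0 -0.02 0 0 0" --pt "0 -0.03 0 0 0" --pt "0 -0.03 0 0 0"

```text
time: 8.0
tool_pos: [0.7733, -0.0385, 0.3533]
tool_rot: [3.129, -0.236, 0.001]
contact_force: [0.3, -0.4, 0.9]
opening: 0.0007
grip_force: 0.0
```

```bash
python3 -c "
from h import *
s=observe();print(s['qpos'],s['tool_pos'],s['tool_rot'],s['time'])"
```

```text
[-0.15868313  0.6737082   0.65972368  0.02447895  1.57327891  1.41519613] [ 0.77333915 -0.03849973  0.35331133] [ 3.12867087e+00 -2.35782580e-01  1.39658287e-03] 8.0
```

Emit:
send_rows --pt "0 0.05 0 0 0" --pt "0 0.05 0 0 0" --pt "0 0.05 0 0.03 0" --pt "0 0.05 0 0.03 0" --pt "0 0.05 0 0.03 0"

```text
time: 8.5
tool_pos: [0.8697, -0.0355, 0.3748]
tool_rot: [3.124, -0.335, 0.003]
contact_force: [-0.1, 0.0, 0.4]
opening: 0.001
grip_force: 0.0
```

Emit:
send_rows --pt "0 0.05 0 0.03 0" --pt "0 0.05 0 0.03 0" --pt "0 0.05 0 0.03 0" --pt "0 0.05 0 0.03 0" --pt "0 0.05 0 0.03 0"

```text
time: 9.0
tool_pos: [0.914, -0.0295, 0.4063]
tool_rot: [3.116, -0.506, 0.007]
contact_force: [-0.4, 0.3, 0.3]
opening: 0.0003
grip_force: 0.0
```

Emit:
send_rows --pt "0 0.05 0 0.03 0" --pt "0 0.05 0 0.03 0" --pt "0 0.05 0 0.03 0" --pt "0 0.05 0 0.03 0" --pt "0 0.05 0 0.03 0"

```text
time: 9.5
tool_pos: [0.959, -0.0251, 0.4339]
tool_rot: [3.108, -0.672, 0.013]
contact_force: [-0.5, 0.0, -0.3]
opening: 0.0008
grip_force: 0.0
```

The tool now tilts 38.5°, which nearly matches the plunger's slant. I'll bring it back to the approach point.

Emit:
send_rows --pt "0 -0.045 -0.014 0 0" --pt "0 -0.045 -0.014 0 0" --pt "0 -0.045 -0.014 0 0" --pt "0 -0.045 -0.014 0 0" --pt "0 -0.045 -0.014 0 0"

```text
time: 10.0
tool_pos: [0.7809, -0.0841, 0.4388]
tool_rot: [3.105, -0.673, 0.017]
contact_force: [0.0, 0.4, 1.9]
opening: 0.0004
grip_force: 0.0
```

Emit:
send_rows --pt "0 -0.045 -0.014 0 0" --pt "0 -0.045 -0.014 0 0" --pt "0 -0.045 -0.014 0 0" --pt "0 -0.045 -0.014 0 0" --pt "0 -0.045 -0.014 0 0"

```text
time: 10.5
tool_pos: [0.5562, -0.1543, 0.4379]
tool_rot: [3.1, -0.672, 0.019]
contact_force: [-1.2, -1.2, 1.1]
opening: 0.0005
grip_force: 0.0
```

Emit:
send_rows --pt "0 -0.02 -0.014 -0.03 0" --pt "0 -0.01 -0.014 -0.03 0" --pt "0 0 0 -0.03 0" --pt "0 0 0 -0.03 0" --pt "0 0 0 0 0"

```text
time: 11.0
tool_pos: [0.5267, -0.1819, 0.3127]
tool_rot: [3.107, -0.663, 0.014]
contact_force: [0.2, -0.3, -0.2]
opening: 0.0004
grip_force: 0.0
```

```bash
python3 -c "
from h import *
from scipy.spatial.transform import Rotation as R
s=observe();print(s['qpos'],s['tool_pos'],s['tool_rot'],s['time']);M=R.from_euler('xyz',s['tool_rot']).as_matrix();print(M)
p,d=read_camera('wrist');np.savez('pics/wrist.npz',p=p,d=d);cv2.imwrite('pics/w1.png',p[...,::-1]);print(calibration('wrist'))
P,D=read_camera('side');cv2.imwrite('pics/s2.png',P[...,::-1])
"
```

```text
[-0.68915942  0.04160004  1.85440634  0.56234093  0.77092445  0.56474565] [ 0.52673167 -0.18188088  0.31273921] [ 3.10699649 -0.66284809  0.01444788] 11.0
[[ 0.78816055 -0.00684405  0.61543164]
 [ 0.01138804 -0.99960482 -0.02570057]
 [ 0.61536433  0.02726474 -0.78777114]]
{'intrinsics': array([[397.00335432,   0.        , 318.97433381],
       [  0.        , 397.00335432, 236.73707086],
       [  0.        ,   0.        ,   1.        ]]), 'k1': -0.08033322453768321, 'hand_eye': array([[ 3.77375394e-04,  9.53435201e-01,  3.01597705e-01,
         8.12915409e-02],
       [ 9.99999927e-01, -3.43730779e-04, -1.64624404e-04,
        -7.59065694e-04],
       [-5.32902874e-05,  3.01597745e-01, -9.53435261e-01,
        -1.58279606e-01],
       [ 0.00000000e+00,  0.00000000e+00,  0.00000000e+00,
         1.00000000e+00]])}
```

View pics/w1.png

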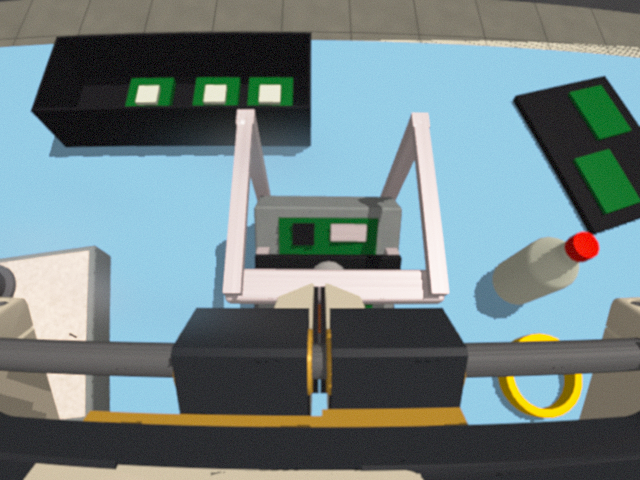

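View pics/s2.png

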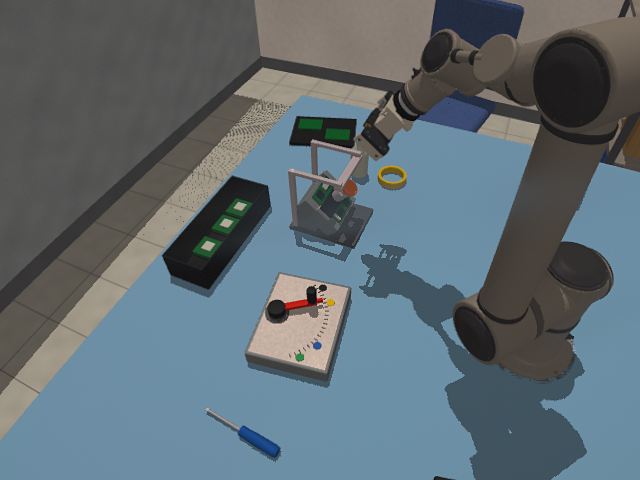

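The wrist view shows the bar's ends at columns 226 and 446 near row 290, and the tilted fingers end in front of them. The side view shows the gripper up-slant of the plunger at (349,187), with the lever still on yellow. Going to the approach line.

Emit:
send_rows --pt "0 -0.043 -0.007 0 0" --pt "0 0 -0.006 -0.045 0" --pt "0 0 0 -0.045 0" --pt "0 0 0 -0.006 0" --pt "0 0 0 0 0"

```text
time: 11.6
tool_pos: [0.4856, -0.1954, 0.219]
tool_rot: [3.107, -0.665, 0.016]
contact_force: [0.5, 0.5, 0.5]
opening: 0.0002
grip_force: 0.0
```

```bash
python3 -c "
from h import *
from scipy.spatial.transform import Rotation as R
s=observe();T=np.eye(4);T[:3,:3]=R.from_euler('xyz',s['tool_rot']).as_matrix();T[:3,3]=s['tool_pos'];print(T)
p,d=read_camera('wrist');c=calibration('wrist');K=c['intrinsics'];W=T@c['hand_eye']
h=cv2.cvtColor(p,cv2.COLOR_RGB2HSV).astype(int);m=((h[...,0]>=2)&(h[...,0]<=16)&(h[...,1]>140)&(h[...,2]>120)).astype(np.uint8)
k,l,st,ce=cv2.connectedComponentsWithStats(m);print(st[1:][st[1:,4]>60],ce[1:][st[1:,4]>60])
cv2.imwrite('pics/w2.png',p[...,::-1])
P,D=read_camera('side');cv2.imwrite('pics/s3.png',cv2.resize(P[100:240,270:430],None,fx=4,fy=4,interpolation=2)[...,::-1])
"
```

```text
[[ 0.78711894 -0.00536797  0.61677788  0.48563091]
 [ 0.01242535 -0.99962121 -0.02455692 -0.19538921]
 [ 0.61667607  0.0269929  -0.78675409  0.21896557]
 [ 0.          0.          0.          1.        ]]
[[ 616  141   24   32  287]
 [ 280  196   76   62 3836]] [[628.34843206 155.8466899 ]
 [317.48331595 224.42466111]]
```

View pics/s3.png

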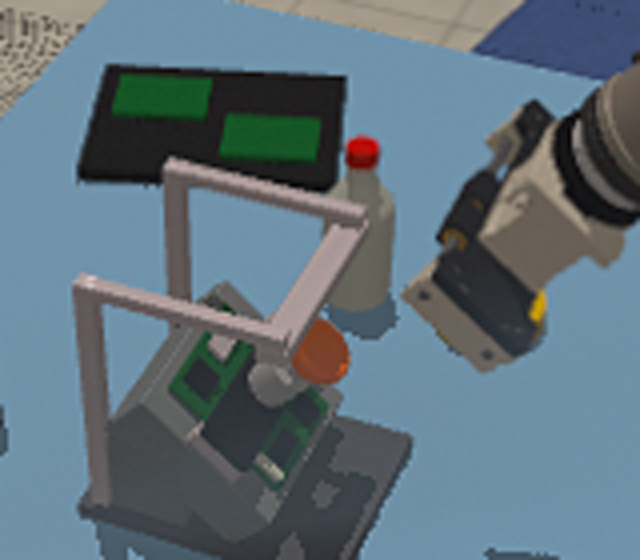

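View pics/w2.png

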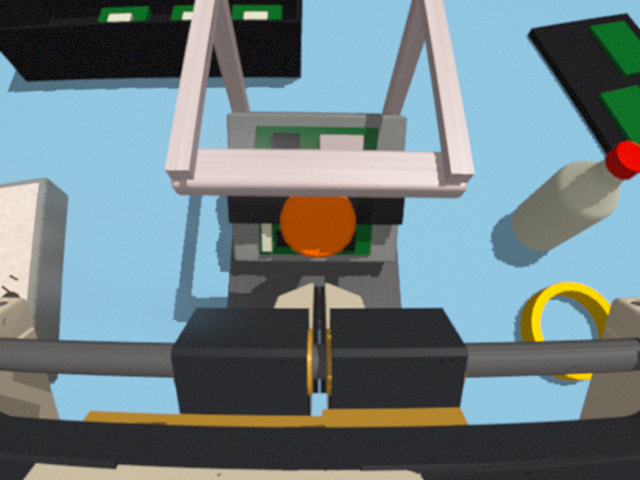

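The wrist view shows the head's face at columns 280–356, centred near column 318 and partly cut off above by the bar at row 196. The side view shows the fingers on the slant line. I'll work out the head's centre from this view.

```bash
python3 -c "
from h import *
from scipy.spatial.transform import Rotation as R
s=observe();T=np.eye(4);T[:3,:3]=R.from_euler('xyz',s['tool_rot']).as_matrix();T[:3,3]=s['tool_pos']
p,d=read_camera('wrist');c=calibration('wrist');K=c['intrinsics'];W=T@c['hand_eye']
h=cv2.cvtColor(p,cv2.COLOR_RGB2HSV).astype(int);m=((h[...,0]>=2)&(h[...,0]<=16)&(h[...,1]>140)&(h[...,2]>120));m[:,500:]=0
v,u=np.nonzero(m);q=np.stack([u,v],1).astype(np.float32)
k=cv2.undistortPoints(q[:,None],K,np.array([c['k1'],0,0,0]))[:,0];D=d[v,u]
P=np.c_[k[:,0]*D,-k[:,1]*D,-D,np.ones(len(D))]@W.T;P=P[D>0,:3]
n=np.array([-.643,0,.766]);e=np.array([.766,0,.643]);a=P@n;t=np.median(a);F=P[abs(a-t)<.004];print(len(P),len(F),'axial',t)
print('e range',np.percentile(F@e,[.5,99.5]),'y range',np.percentile(F[:,1],[.5,99.5]))
y0=np.percentile(F[:,1],[.5,99.5]).mean();e0=np.percentile(F@e,.5)+.025;print('centre',t*n+e0*e+[0,y0,0])
print('tcp axial, e',s['tool_pos']@n,s['tool_pos']@e,s['tool_pos'])
"
```

```text
3782 3733 axial -0.23572716381928854
e range [0.49767675 0.53906349] y range [-0.21929272 -0.1724411 ]
centre [ 0.55194296 -0.19586691  0.15551414]
tcp axial, e -0.14383541585701337 0.5141329485473326 [ 0.48621234 -0.19589197  0.22036438]
```

Emit:
send_rows --pt "0 0.01 0 -0.016 0" --pt "0 0.013 0 -0.0155 0" --pt "0 0.013 0 -0.0155 0" --pt "0 0.013 0 -0.0155 0" --pt "0 0 0 0 0"

```text
time: 12.25
tool_pos: [0.5351, -0.1947, 0.155]
tool_rot: [3.108, -0.664, 0.016]
contact_force: [-0.4, 0.9, 0.3]
opening: 0.0005
grip_force: 0.0
```

```bash
python3 -c "
from h import *
s=observe();t=s['tool_pos'];print(t,'axial gap',t@[-.643,0,.766]+.2357,'e off',t@[.766,0,.643]-.5227,s['contact_force'])"
```

```text
[ 0.53507048 -0.19471501  0.15499991] axial gap 0.010379611025523233 e off -0.013171069484515296 [-0.43165968  0.93926396  0.27810491]
```

Emit:
send_rows --pt "0 0.005 0 -0.006 0" --pt "0 0.004 0 -0.005 0" --pt "0 0.004 0 -0.005 0" --pt "0 0.004 0 -0.005 0"

```text
time: 12.65
tool_pos: [0.5516, -0.1954, 0.1354]
tool_rot: [3.106, -0.666, 0.016]
contact_force: [-4.3, 1.4, 9.4]
opening: 0.0005
grip_force: 4.9
```

Emit:
send_rows --pt "0 0.0025 0 -0.003 0" --pt "0 0 0 0 0"

```text
time: 12.85
tool_pos: [0.5541, -0.1953, 0.1324]
tool_rot: [3.107, -0.666, 0.016]
contact_force: [-4.8, 1.5, 10.2]
opening: 0.0006
grip_force: 5.6
```

Emit:
send_rows --pt "0 0.002 0 -0.002 0" --pt "0 0 0 0 0"

```text
time: 13.05
tool_pos: [0.5549, -0.1954, 0.1316]
tool_rot: [3.105, -0.667, 0.017]
contact_force: [-23.9, 2.1, 26.7]
opening: 0.0003
grip_force: 17.6
```

Emit:
send_rows --pt "0 0.0015 0 -0.002 0" --pt "0 0 0 0 0"

```text
time: 13.25
tool_pos: [0.5552, -0.1954, 0.1313]
tool_rot: [3.103, -0.668, 0.017]
contact_force: [-49.3, 5.4, 52.0]
opening: 0.0003
grip_force: 35.8
```

It's at the stop: 20.7 mm of travel, and the force climbs along the axis. I'll ease off slightly and hold.

Emit:
send_rows --pt "0 -0.001 0 0.0015 0" --pt "0 0 0 0 0" --pt "0 0 0 0 0" --pt "0 0 0 0 0" --pt "0 0 0 0 0"

```text
time: 13.75
tool_pos: [0.555, -0.1954, 0.1315]
tool_rot: [3.104, -0.667, 0.017]
contact_force: [-30.8, 3.5, 33.3]
opening: 0.0004
grip_force: 22.9
```

Emit:
send_rows --pt "0 0 0 0 0" --pt "0 0 0 0 0" --pt "0 0 0 0 0" --pt "0 0 0 0 0" --pt "0 0 0 0 0"

```text
time: 14.25
tool_pos: [0.555, -0.1954, 0.1315]
tool_rot: [3.105, -0.667, 0.017]
contact_force: [-31.9, 2.6, 34.6]
opening: 0.0005
grip_force: 22.9
```

Emit:
send_rows --pt "0 0 0 0 0" --pt "0 0 0 0 0" --pt "0 0 0 0 0"

```text
time: 14.55
tool_pos: [0.555, -0.1954, 0.1315]
tool_rot: [3.105, -0.667, 0.017]
contact_force: [-30.9, 2.4, 33.6]
opening: 0.0006
grip_force: 22.9
```

Emit:
send_rows --pt "0 -0.006 0 0.007 0" --pt "0 -0.013 0 0.0155 0" --pt "0 -0.02 0 0.024 0" --pt "0 -0.026 0 0.031 0" --pt "0 -0.026 0 0.031 0"

```text
time: 15.05
tool_pos: [0.4634, -0.1946, 0.2376]
tool_rot: [3.108, -0.662, 0.015]
contact_force: [1.6, -0.8, 0.2]
opening: 0.0004
grip_force: 0.0
```

Emit:
send_rows --pt "0 -0.02 0 0.024 0" --pt "0 0 0 0.02 0" --pt "0 0 0 0 0" --pt "0 0 0 0 0" --pt "0 0 0 0 0"

```text
time: 15.55
tool_pos: [0.4443, -0.1943, 0.2795]
tool_rot: [3.11, -0.661, 0.014]
contact_force: [0.8, 0.9, 0.1]
opening: 0.0006
grip_force: 0.0
```

```bash
python3 - <<'E'
from h import *
for n in("scene","side"):
    p,d=read_camera(n);np.savez(f"pics/{n}.npz",p=p,d=d)
s=observe();print(s['time'],s['contact_force'],s['tool_pos'])
E
python3 v.py; python3 m.py | grep org
python3 -c "
import numpy as np,cv2
p=np.load('pics/side.npz')['p'];cv2.imwrite('pics/f.png',cv2.resize(p[110:470,190:440],None,fx=1.6,fy=1.6,interpolation=2)[...,::-1])"
```

```text
15.65 [ 0.15149611 -0.24836124  0.14371357] [ 0.44440463 -0.19428353  0.27935779]
scene red 68 [0.5408179  0.15663552] -141.16118566523824
scene handle 58 [0.52387775 0.14318413] -141.2582529650423
scene yel 17 [0.4809647 0.1163265] -143.73457996585725
side red 148 [0.53387776 0.160213  ] -147.16799164504883
side handle 81 [0.51893033 0.1494048 ] -146.5215327744924
side yel 43 [0.48235475 0.11901727] -144.3105939343341
scene org [243.3 237.6] [236 235  16   7  93] onz [ 0.5593 -0.1971  0.15  ] dep [ 0.5703 -0.196   0.1621]
side org [350.  188.2] [343 180  14  16 160] onz [ 0.5517 -0.1904  0.15  ] dep [ 0.5507 -0.1877  0.1524]
```

View pics/f.png

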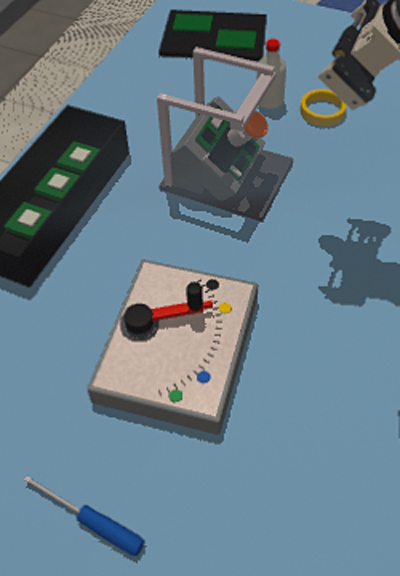

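The plunger head is back at its starting pixels in both cameras. The lever points at the yellow dot, at (224,308) in the crop, and the bystanders look undisturbed. Handing in.

```bash
python3 -c "
from cell import hand_in
print(hand_in())"
```

```text
the job is handed in; nothing more can be done
None
```

I handed the job in after about 16 s of robot time; no verdict came back, but my measurements put the lever on the yellow dot, and the plunger was held at its stop for just over a second, then sprang back fully. The bystanders looked undisturbed.

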